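Close the drilling jig on a blank and hold it shut

TASK

Get the drilling jig ready for me to drill: lay the short pine block flat on the narrow sprung bearer, down between the six wooden pegs, and let go of it. Then pick up the cover plate, which has a wooden handle, slide its metal tongue in under the lip of the back stop until the plate drops onto the two locating pins it hides, press it down against the spring until it is fully home on its stops, and finish while you are still holding it pressed down. Leave the other things on the bench where they are.

Things in the scene. Friction and masses are not known exactly. Their poses are not given: they have to be found in the camera images.
- jig: Drilling jig screwed to the bench. Origin on the bench top under the middle of the nest; x from the open front to the back stop, y left, z up. Plywood base x -60 to +82, y +-58, 18 mm high. Heights below are above the bench. Four steel stops, 18 mm diameter, tops at 43 mm, at x +-36, y +-30 mm; two carry the brass pins (front: -36, +30; rear: +36, -30).
- nest (a point): Middle of the bearer's top, 29 mm above the bench: aluminium bar 16 (x) x 80 (y) mm on springs. Round it six wooden pegs, 7 mm thick, tapered tips at 41 mm: four at x +-21, y +-32 mm beside the block, two at x 0, y +-51 mm at its ends, so a block 30 (x) x 90 (y) mm drops in with 2.5 mm play on each side. Moves with the jig, not with the springs.
- lip (a point): Middle of the lower front edge of the back stop's metal lip, x +57 mm in the jig, 70 mm above the bench; lip 5 mm thick, 84 wide. It joins two wooden posts (y +-34) whose faces lie 11 mm behind it (x +68). The lip overhangs the cover's tongue by 9 mm when home, so the cover cannot go straight down: it comes from the front, underside between 58 and 64 mm high, and slides back in the jig's +x.
- bearer (a joint): Travel of the bearer down on its springs, in m: 0 up, 0.006 when the cover is fully home on the block. The springs bear 8.4 N before they yield and 15.6 N at 0.006: more than block and cover weigh. Pressing the cover home takes about 12 N of push; let go, it rises again.
- pin_front (a point): Tip of the front brass locating pin, 58 mm above the bench, at x -36, y +30 mm in the jig. Pin 10 mm in diameter, 15 mm long above its stop, the last 6 mm tapering to 4 mm.
- pin_rear (a point): Tip of the rear brass locating pin, the same, at x +36, y -30 mm in the jig.
- cover: Loose cover plate, about 0.3 kg, lying right way up on the bench: plywood 100 (x) x 88 (y) x 20 mm with two steel drill bushes. Origin: middle of the underside. Home, it lies over the jig's origin, axes parallel, 43 mm above the bench; dropped on the pins and resting on the block, 49 mm; it clears the pin tips above 58 mm.
- handle (a point): Where to grip the cover: 40 mm above its underside, in the middle. Dark wooden handle 60 (x) x 22 (y) mm, from 20 to 54 mm above the underside; grip it across the 22 mm (fingers close along the cover's y).
- tongue (a point): Rear end of the cover's aluminium tongue, 66 mm along +x from the cover's origin. Tongue 16 mm long, 64 mm wide, 6 mm thick, flush with the underside.
- hole_front (a point): Mouth of the cover's front blind hole (13 mm diameter, 17 mm deep, in the underside), at x -36, y +30 mm in the cover; goes on the front pin.
- hole_rear (a point): Mouth of the cover's rear blind hole, the same, at x +36, y -30 mm in the cover; goes on the rear pin.
- blank: The block to be drilled: short pine block 30 (x) x 90 (y) x 20 mm (z), lying flat on the bench, origin at the middle of its underside. In the nest its length lies along the jig's y, either end first, its underside 29 mm above the bench.
- long_offcut: Bystander: pine board 45 x 130 x 18 mm at the right edge of the bench, too large for the nest; origin at the middle of its underside.
- tape_measure: Bystander: yellow pocket tape measure 39 x 90 x 70 mm; origin under its middle.
- can: Bystander: open metal can 70 mm across, 70 mm high, at the rear right; origin under its middle.

How it is judged:
By the outcome, as a careful person would: the job done as asked, in the order asked, and still so for the second after the job is handed in, while the arm keeps its last pose, push and grip.
It also fails if it takes over 72 s, if anything falls off the work surface, if the arm or the gripper's body presses on something with over 40 N, if the wrist force passes 120 N, or if a joint passes its speed limit or range.

ROBOT

A 6-joint arm with a two-finger parallel gripper is mounted at the origin on a cart in front of the work surface, level with it; the furniture and walls round the work are solid. World frame = base frame: x ahead of the robot, y to its left, z up, the work surface at z = 0. Lengths are in m, angles in rad, forces in N, time in s.
With the tool pointing down it reaches from about 0.325 to 0.775 m from the base axis. Payload 5.5 kg.
Tool frame: the origin (TCP) lies between the finger pads; the fingertips stand 8 mm ahead of it and the grasp point (between the pads) lies 11 mm behind it (tcp_to_tips is the distance from the TCP to the fingertips, in m); z points along the fingers, y is the line along which they close (so a half turn about z gives the same grasp; the last joint's range is limited). The gripper opens to 88 mm and grips with 3 to 60 N. Pads are 20 mm wide; open, the fingers measure 115 mm over their backs; the gripper's body (75 mm by 178 mm) begins 61 mm behind the grasp point.
Start: joints at [-1.173, 0.091, 1.231, -0, 1.82, -0.057], TCP at [0.264, -0.539, 0.231] pointing down, gripper open.
Joint ranges: [-2.87, 2.87], [-0.86, 2.18], [0.17, 2.46], [-1.51, 4.65], [0.06, 2.69], [-2.65, 2.65]. Speed limits (rad/s): [2.57, 2.57, 3.01, 3.14, 3.14, 3.14].

INTERFACE

Orientations are given as a unit quaternion [w, x, y, z].
In Python, from bench import * gives the robot as it stands. Calls block until the motion is done:
- move_to(position, orientation): joint-space move of the TCP to a pose.
- move_l(position, speed=0.15, orientation=None): straight line of the TCP; orientation=None keeps the orientation; speed is the mean speed in m/s.
- movej(angles): joint-space move.
- gripper_open() and close(): open the fingers fully, or close them until they stop; the grip force is fixed at half the most.
- hold(seconds).
- inverse_kinematics(position, orientation): joint angles nearest the present ones, or None.
- state(): the state.
- get_image(name): name is "scene" or "side" or "wrist"; returns a dict with "frame" (384x512x3 uint8, blue, green, red), "depth" (384x512 float32, m along the optical axis (not along the pixel's ray), 0 where there is no reading), "camera_matrix" (3x3 intrinsics, pixels), "view" (4x4, takes a point from world to camera coordinates). Camera axes: x right, y up, looking along -z (the intrinsics and any distortion apply to the point x, -y, -z); pixel columns grow to the right and rows downward; lengths in m; the calibration is good to about 2 mm. A picture is of the moment at which its call begins.
A pose or a line that the arm cannot do raises IKError and nothing moves.
- job_done(): hands the job in; it is judged then, once.
The state is a dict: "time": time; "joint_pos": joint angles; "dq": joint speeds; "joint_torque": joint torques, N m; "ee_pos": TCP position; "ee_rot": TCP orientation; "ft_force": force on the tool from outside, world axes, zero at the start; "moment": the same for the moment, N m; "finger_gap": finger opening in m; "finger_force": force on a finger pad.
Only numpy, scipy, OpenCV 4.12 (cv2) and the standard library are available. Lean on these libraries where they do the work, as an engineer would, in place of code of your own. Each camera call takes 0.05 s, during which the arm holds its last target. There are 200 camera calls.

## Working session

There is one attempt and no reset: what is moved stays moved. The work goes in short steps, each a Python script; the robot and the scene stay as the last script left them, time stands still between calls to the robot, and variables do not carry over. Pictures are saved under pics/ and viewed, at most 10 in all, crops included, and the job is handed in when it is done.

```bash
ls; mkdir -p pics; python3 - <<'E'
from bench import *
import cv2,numpy as np
for n in("scene","side"):
    d=get_image(n); cv2.imwrite(f"pics/{n}0.png",d["frame"]); np.savez(f"{n}0.npz",**{k:d[k] for k in("frame","depth","camera_matrix","view")})
    print(n,[k for k in d],d["camera_matrix"].round(1).tolist(),d["view"].round(3).tolist(),(d["depth"]>0).mean())
    print({k:v for k,v in d.items() if k not in("frame","depth","camera_matrix","view")})
s=state();print(s["time"],s["ee_rot"],s["finger_gap"])
E
```

```text
pics
scene ['frame', 'depth', 'camera_matrix', 'view'] [[359.7, 0.0, 249.1], [0.0, 359.7, 182.4], [0.0, 0.0, 1.0]] [[0.87, 0.492, -0.011, -0.517], [-0.419, 0.753, 0.507, 0.179], [0.258, -0.437, 0.862, -1.05], [0.0, 0.0, 0.0, 1.0]] 0.9957784016927084
{}
side ['frame', 'depth', 'camera_matrix', 'view'] [[488.2, 0.0, 252.1], [0.0, 488.2, 199.8], [0.0, 0.0, 1.0]] [[0.948, -0.319, -0.017, -0.578], [0.166, 0.446, 0.879, -0.156], [-0.273, -0.836, 0.476, -0.895], [0.0, 0.0, 0.0, 1.0]] 0.9960276285807291
{}
0.1 [-8.30816180e-04  9.74257794e-01  2.25435227e-01 -1.38218866e-04] 0.08795264521898585
```

View pics/scene0.png

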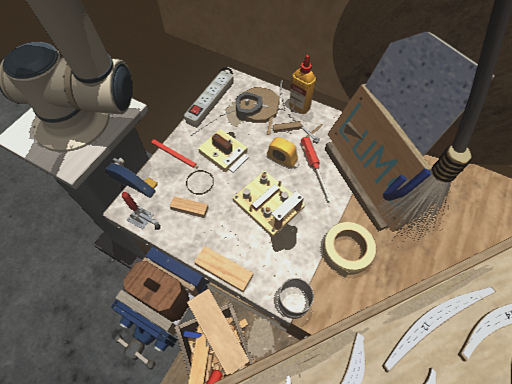

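View pics/side0.png

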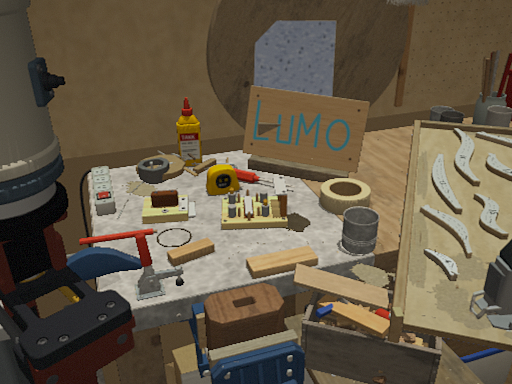

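The scene view shows the jig near (268,203), its lip at right (288,208), the cover near (224,150) with its tongue toward (238,160), the blank at (188,207), the long board at (223,268) and the can at (293,298). The side view agrees. Next step: coarse positions from depth, then wrist close-ups.

```bash
cat > h.py <<'E'
import cv2,numpy as np
def load(f): return dict(np.load(f))
def cloud(d):
    K=d["camera_matrix"];V=d["view"];z=d["depth"].astype(float);v,u=np.mgrid[:z.shape[0],:z.shape[1]]
    c=np.stack([(u-K[0,2])/K[0,0]*z,-(v-K[1,2])/K[1,1]*z,-z],-1)
    return (c-V[:3,3])@V[:3,:3]
def ray(d,px,h):
    K=d["camera_matrix"];V=d["view"];px=np.atleast_2d(px).astype(float)
    c=np.stack([(px[:,0]-K[0,2])/K[0,0],-(px[:,1]-K[1,2])/K[1,1],-np.ones(len(px))],-1)@V[:3,:3]
    o=-V[:3,:3].T@V[:3,3]
    return (o+c*((h-o[2])/c[:,2])[:,None])[:,:2]
def proj(d,P):
    K=d["camera_matrix"];V=d["view"];c=np.atleast_2d(P)@V[:3,:3].T+V[:3,3]
    return np.stack([K[0,0]*c[:,0]/-c[:,2]+K[0,2],K[1,1]*-c[:,1]/-c[:,2]+K[1,2]],-1)
E
python3 - <<'E'
from h import *
d=load("scene0.npz");P=cloud(d)
for n,(u,v) in dict(handle=(222,142),coverfront=(207,152),tongue=(238,161),blank=(188,207),off=(223,268),can=(293,298),tape=(283,152),jigmid=(262,200),lip=(290,205),bench=(200,225)).items():
    print(n,P[v,u].round(3))
hsv=cv2.cvtColor(d["frame"],cv2.COLOR_BGR2HSV)
img=d["frame"]
# object blobs between heights
for lo,hi in((.012,.028),(.03,.08)):
    m=((P[...,2]>lo)&(P[...,2]<hi)&(P[...,0]>.2)&(P[...,0]<.8)&(abs(P[...,1])<.5)).astype(np.uint8)
    n,l,s,c=cv2.connectedComponentsWithStats(m)
    for i in range(1,n):
        if s[i,4]>60:
            q=P[l==i]; r=cv2.minAreaRect(q[:,:2].astype(np.float32)*1000); print(lo,c[i].round(),s[i,4],np.round(r[0]),np.round(r[1]),round(r[2],1),q[:,2].mean().round(4))
E
```

```text
handle [0.448 0.116 0.054]
coverfront [0.413 0.09  0.017]
tongue [0.496 0.112 0.005]
blank [ 0.463 -0.073  0.02 ]
off [ 0.617 -0.159  0.015]
can [ 0.783 -0.139  0.004]
tape [0.602 0.164 0.055]
jigmid [0.615 0.028 0.029]
lip [0.687 0.027 0.075]
bench [ 0.51  -0.093  0.003]
0.012 [243.  67.] 293 [334. 419.] [268.   9.] 0.1 0.0199
0.012 [210. 105.] 201 [334. 253.] [207.  38.] 79.2 0.0201
0.012 [329. 100.] 134 [627. 419.] [102.   7.] 1.1 0.0197
0.012 [223. 150.] 813 [443. 121.] [ 90. 103.] 78.5 0.0197
0.012 [312. 157.] 381 [687. 187.] [ 33. 200.] 41.5 0.0194
0.012 [340. 169.] 147 [742. 212.] [  5. 141.] 54.6 0.0204
0.012 [285. 160.] 121 [601. 168.] [88. 33.] 17.9 0.0201
0.012 [265. 202.] 1582 [627.  41.] [117. 142.] 73.9 0.0184
0.012 [141. 186.] 170 [296. -74.] [140.  47.] 0.3 0.0197
0.012 [189. 206.] 436 [462. -68.] [91. 32.] 14.7 0.0194
0.012 [224. 268.] 1163 [ 617. -158.] [ 46. 130.] 89.8 0.0176
0.012 [174. 303.] 75 [ 564. -275.] [64. 13.] 80.4 0.0204
0.012 [214. 351.] 1478 [ 686. -319.] [123.  74.] 65.9 0.0189
0.012 [214. 378.] 98 [ 714. -354.] [31. 15.] 54.9 0.0163
0.03 [258.  93.] 2508 [419. 359.] [197. 415.] 52.2 0.052
0.03 [208.  96.] 795 [315. 259.] [ 45. 212.] 0.2 0.0342
0.03 [317.  96.] 657 [600. 390.] [166.  75.] 35.0 0.0568
0.03 [345. 157.] 918 [739. 228.] [ 25. 157.] 54.6 0.0528
0.03 [222. 143.] 235 [444. 120.] [22. 60.] 78.0 0.0482
0.03 [283. 149.] 479 [594. 177.] [38. 70.] 86.8 0.0556
0.03 [126. 175.] 612 [292. -73.] [ 49. 124.] 89.5 0.0512
0.03 [247. 193.] 63 [577.  25.] [17. 26.] 87.1 0.0398
0.03 [285. 207.] 599 [665.  29.] [85. 62.] 73.4 0.0635
0.03 [142. 214.] 182 [ 395. -152.] [28. 67.] 79.3 0.0436
0.03 [329. 236.] 119 [794.  20.] [13. 67.] 0.4 0.0375
0.03 [152. 285.] 1547 [ 506. -270.] [ 74. 124.] 89.7 0.0319
0.03 [291. 292.] 280 [ 776. -146.] [69. 48.] 89.9 0.0534
0.03 [205. 309.] 840 [ 638. -256.] [52. 71.] 62.2 0.0376
0.03 [250. 373.] 806 [ 774. -319.] [126.  36.] 50.8 0.0652
```

```bash
python3 - <<'E'
from h import *
reg=dict(cover=((.443,.121),.09,.012,.023),handle=((.444,.120),.05,.03,.08),blank=((.462,-.068),.07,.012,.028),jigbase=((.627,.041),.11,.012,.020),liptop=((.672,.027),.06,.066,.085),off=((.617,-.158),.09,.010,.028))
for f in("scene0","side0"):
    d=load(f+".npz");P=cloud(d)
    print(f,"bench z",np.median(P[(abs(P[...,0]-.52)<.03)&(abs(P[...,1]-0)<.04)][:,2]).round(4))
    for n,(c,R,lo,hi) in reg.items():
        m=(P[...,2]>lo)&(P[...,2]<hi)&(np.hypot(P[...,0]-c[0],P[...,1]-c[1])<R)
        q=P[m]; r=cv2.minAreaRect(q[:,:2].astype(np.float32)*1000); print(n,len(q),np.round(r[0],1),np.round(r[1],1),round(r[2],1),"z",np.percentile(q[:,2],[50,95,100]).round(4))
im=[load(f+".npz")["frame"] for f in("scene0","side0")]
a=cv2.resize(im[0][170:240,225:315],None,fx=6,fy=6,interpolation=cv2.INTER_CUBIC)[:400];b=cv2.resize(im[1][185:235,210:300],None,fx=6,fy=6,interpolation=cv2.INTER_CUBIC)[:190]
cv2.imwrite("pics/jig.png",np.vstack([a,b]))
E
```

```text
scene0 bench z -0.0001
cover 785 [447.2 139.7] [127.7 103. ] 78.5 z [0.0197 0.022  0.023 ]
handle 235 [444.  119.7] [21.7 60. ] 78.0 z [0.0517 0.0553 0.0575]
blank 436 [461.6 -68.3] [90.6 31.7] 14.7 z [0.0196 0.0219 0.0236]
jigbase 1348 [626.8  40.8] [117.2 142.4] 73.9 z [0.0175 0.0195 0.02  ]
liptop 383 [683.   23.9] [85.5 25.8] 73.4 z [0.0746 0.0768 0.0797]
off 1174 [ 617.1 -157.9] [ 46.  129.9] 89.8 z [0.0176 0.0199 0.0215]
side0 bench z 0.0007
cover 697 [446.2 136.2] [127.4 100.8] 79.8 z [0.0204 0.0222 0.023 ]
handle 353 [443.7 118.5] [26.7 60.3] 80.2 z [0.047  0.0552 0.057 ]
blank 554 [461.4 -68.2] [91.2 33.8] 14.5 z [0.02   0.0219 0.0232]
jigbase 1049 [626.3  38. ] [118.9 139.9] 74.5 z [0.0182 0.0197 0.02  ]
liptop 236 [682.6  22.4] [89.7 25.1] 73.9 z [0.0753 0.077  0.0796]
off 1189 [ 616.4 -159.3] [130.2  49.7] 0.1 z [0.0181 0.0199 0.0211]
```

View pics/jig.png

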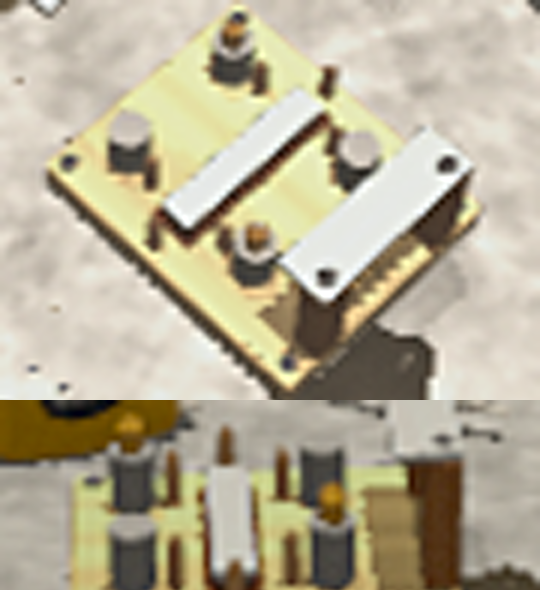

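The crops show the jig clearly. In the scene crop the front pin is at about (233,35), the rear pin at (257,235), and the lip runs from (285,265) to (430,130). Next I'll take wrist views over the blank and the jig to arbitrate the roughly 2 mm disagreement between cameras.

```bash
cat >> h.py <<'E'
from scipy.spatial.transform import Rotation as Rn
def down(phi):
    y=np.array([np.cos(phi),np.sin(phi),0]);z=np.array([0,0,-1.]);x=np.cross(y,z)
    q=Rn.from_matrix(np.stack([x,y,z],1)).as_quat();return [q[3],q[0],q[1],q[2]]
def save(d,n): np.savez(n+".npz",**d); cv2.imwrite(f"pics/{n}.png",d["frame"])
E
python3 - <<'E'
from bench import *
from h import *
for nm,p,ph in(("blank",[.4615,-.0683,.2],-75.3),("nest",[.616,.043,.2],-16.3),("cover",[.444,.119,.2],78),("home",[.616,.043,.12],73.7)):
    for a in(0,180):
        q=inverse_kinematics(p,down(np.radians(ph+a))); print(nm,a,None if q is None else np.round(q,2))
q=inverse_kinematics([.58,.03,.27],down(np.radians(-16.3)))
move_to([.4615,-.0683,.22],down(np.radians(-75.3)))
save(get_image("wrist"),"wb"); print(state()["time"])
move_to([.58,.05,.26],down(np.radians(-16.3)))
save(get_image("wrist"),"wj"); print(state()["time"],state()["ee_pos"],state()["joint_pos"])
cv2.imwrite("pics/w.png",np.vstack([cv2.resize(cv2.imread(f"pics/{n}.png"),(400,300)) for n in("wb","wj")]))
E
```

```text
blank 0 [-0.22 -0.27  1.63 -0.    1.79  1.09]
blank 180 [-0.22 -0.27  1.63 -0.    1.79 -2.05]
nest 0 [ 0.01  0.13  1.24 -0.    1.77  0.3 ]
nest 180 None
cover 0 [ 0.19 -0.29  1.64 -0.    1.79 -1.17]
cover 180 [ 0.19 -0.29  1.64 -0.    1.79  1.97]
home 0 [ 0.01  0.14  1.37 -0.    1.63 -1.27]
home 180 [ 0.01  0.14  1.37 -0.    1.63  1.87]
2.0
2.825 [0.57962393 0.04884034 0.25975276] [ 2.58762152e-02  5.00799745e-02  1.22198300e+00 -5.29826680e-04
  1.87023605e+00  3.13707929e-01]
```

View pics/w.png

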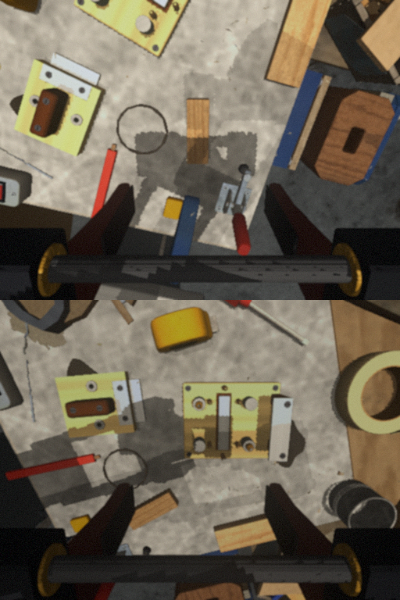

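The wrist views show everything clearly: in the upper one the blank is at (198,130) and the cover at (60,105); in the lower one the jig is at (238,420) and the cover at (95,405). I'll measure them from wrist depth.

```bash
python3 - <<'E'
from h import *
reg=dict(cover=((.443,.118),.062,.012,.023),handle=((.444,.120),.05,.03,.08),tongue=((.505,.107),.04,.0045,.009),blank=((.462,-.068),.07,.012,.028),jigbase=((.627,.041),.11,.012,.020),liptop=((.678,.026),.055,.072,.085),bearer=((.616,.043),.05,.027,.031))
for f in("scene0","side0","wb","wj"):
    d=load(f+".npz");P=cloud(d)
    print(f,"bench z",np.median(P[(abs(P[...,0]-.52)<.03)&(abs(P[...,1]-0)<.04)][:,2]).round(4))
    for n,(c,R,lo,hi) in reg.items():
        m=(P[...,2]>lo)&(P[...,2]<hi)&(np.hypot(P[...,0]-c[0],P[...,1]-c[1])<R)
        q=P[m]
        if len(q)<20: continue
        r=cv2.minAreaRect(q[:,:2].astype(np.float32)*1000); print(n,len(q),np.round(r[0],1),np.round(r[1],1),round(r[2],1),"z",np.percentile(q[:,2],[50,95]).round(4))
    if f[0]=="w" or 1:
      # brass pins & stop tops by height
      for c in((.616-.0346+.0084,.043+.0101+.0288),(.616+.0346-.0084,.043-.0101-.0288),(.616-.0346-.0084,.043+.0101-.0288),(.616+.0346+.0084,.043-.0101+.0288)):
        m=(np.hypot(P[...,0]-c[0],P[...,1]-c[1])<.016)&(P[...,2]>.040)&(P[...,2]<.0465)
        q=P[m][:,:2]
        if len(q)>8: r=cv2.minAreaRect(q.astype(np.float32)*1000); print(" stop",len(q),np.round(r[0],1),np.round(r[1],1),"exp",np.round(np.array(c)*1000,1))
E
```

```text
scene0 bench z -0.0001
cover 759 [443.3 121.1] [ 89.6 101.9] 78.9 z [0.0198 0.022 ]
handle 235 [444.  119.7] [21.7 60. ] 78.0 z [0.0517 0.0553]
tongue 113 [499.9 108.4] [71.8 18.1] 78.3 z [0.0058 0.0081]
blank 436 [461.6 -68.3] [90.6 31.7] 14.7 z [0.0196 0.0219]
jigbase 1348 [626.8  40.8] [117.2 142.4] 73.9 z [0.0175 0.0195]
liptop 363 [682.9  24.3] [84.9 25.3] 74.3 z [0.0747 0.0769]
bearer 181 [618.3  46.7] [87.4 78.5] 69.4 z [0.0286 0.0306]
 stop 22 [591.4  80.7] [15.8 15.1] exp [589.8  81.9]
 stop 29 [642.1   4.6] [16.6 16.3] exp [642.2   4.1]
 stop 39 [573.2  25.4] [17.7 15.5] exp [573.   24.3]
 stop 39 [656.9  64.6] [16.1 20.5] exp [659.   61.7]
side0 bench z 0.0007
cover 674 [443.1 117.6] [ 90.1 100.6] 79.2 z [0.0204 0.0222]
handle 353 [443.7 118.5] [26.7 60.3] 80.2 z [0.047  0.0552]
tongue 93 [501.4 107.1] [66.1 16.2] 79.7 z [0.0066 0.0084]
blank 554 [461.4 -68.2] [91.2 33.8] 14.5 z [0.02   0.0219]
jigbase 1049 [626.3  38. ] [118.9 139.9] 74.5 z [0.0182 0.0197]
liptop 218 [682.8  23. ] [88.4 25.1] 73.9 z [0.0754 0.077 ]
bearer 172 [619.9  42.6] [98.2 85.4] 82.1 z [0.0294 0.030
[... 669 characters left out ...]
  25.3] [21.9 17. ] exp [573.   24.3]
wj bench z -0.0006
cover 5411 [442.6 121.1] [ 88.3 101. ] 78.5 z [0.0197 0.0212]
handle 1322 [443.4 121.2] [22.1 59.4] 78.5 z [0.0528 0.0546]
tongue 717 [498.8 107.4] [72.8 16.9] 78.2 z [0.0056 0.0074]
blank 1398 [460.5 -66.9] [90.1 30.5] 14.2 z [0.0192 0.0205]
jigbase 8706 [625.7  41.6] [115.1 141.9] 73.7 z [0.0174 0.0188]
liptop 2042 [681.8  24.6] [84.4 25.6] 73.6 z [0.0744 0.0756]
bearer 977 [610.2  40.4] [89.5 80.8] 81.2 z [0.0284 0.0298]
 stop 155 [591.   81.4] [17.4 22.7] exp [589.8  81.9]
 stop 130 [641.6   5.3] [16.7 17.5] exp [642.2   4.1]
 stop 186 [572.9  24.7] [17.2 18.7] exp [573.   24.3]
 stop 220 [657.6  63.8] [17.3 19.7] exp [659.   61.7]
```

All views agree to within about 1–2 mm: jig origin (0.6157, 0.0441) at yaw −16.3°, cover (0.4430, 0.1207) at yaw −11.5°, and blank (0.4607, −0.0675) with its long axis at 14.3°. Fully open fingers would just reach the lip, so I'll place the block 1 mm toward the front with the tool tilted 4°.

```bash
cat >> h.py <<'E'
J0=np.array([.6157,.0441,0]);JY=np.radians(-16.3)
def jig(p,yaw=JY): c,s=np.cos(yaw),np.sin(yaw); return J0+np.array([c*p[0]-s*p[1],s*p[0]+c*p[1],p[2]])
E
cat > pick.py <<'E'
from bench import *
from h import *
B=[.4607,-.0675];o=down(np.radians(-75.7))
move_to(B+[.05],o); move_l(B+[.011],.1); hold(.2); close(); s=state()
print("gap",s["finger_gap"],s["finger_force"],s["ee_pos"].round(4) if hasattr(s["ee_pos"],'round') else s["ee_pos"],s["time"])
dz=s["ee_pos"][2]
move_l(B+[.09],.15); print("lifted gap",state()["finger_gap"],"ft",np.round(state()["ft_force"],2))
if state()["finger_gap"]<.025: raise SystemExit("missed")
t=np.radians(4);c,s_=np.cos(JY),np.sin(JY)
y=np.array([c*np.cos(t),s_*np.cos(t),np.sin(t)]);z=np.array([c*np.sin(t),s_*np.sin(t),-np.cos(t)])
q=Rn.from_matrix(np.stack([np.cross(y,z),y,z],1)).as_quat();q=[q[3],*q[:3]]
C=jig([-.001,0,.0305])
T=C-dz*z
move_to(T+[0,0,.06],q); hold(.2); print(np.round(state()["ee_pos"]-T,4))
save(get_image("scene"),"s1"); save(get_image("side"),"d1")
move_l(T+[0,0,.014],.1); hold(.2)
print(np.round(state()["ee_pos"]-T,4),np.round(state()["ft_force"],1),state()["time"])
E
python3 pick.py
python3 - <<'E'
import cv2,numpy as np
a=cv2.imread("pics/s1.png")[150:250,210:320];b=cv2.imread("pics/d1.png")[140:240,200:310]
cv2.imwrite("pics/c1.png",np.hstack([cv2.resize(x,(400,364),interpolation=cv2.INTER_CUBIC) for x in(a,b)]))
E
```

```text
gap 0.02966315619726092 30.00002145767212 [ 0.4607 -0.0675  0.011 ] 5.5333
lifted gap 0.029835781680282412 ft [-0.8   0.61 -0.83]
[-0.0006 -0.0012  0.0601]
[0.0006 0.     0.0151] [ 0.9 -0.5  0.1] 8.1
```

View pics/c1.png

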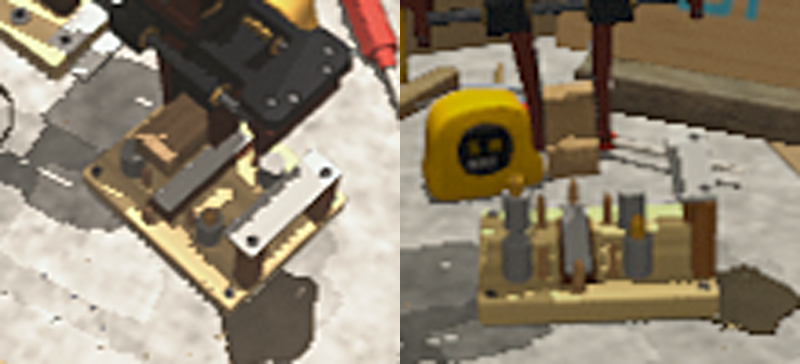

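The block hangs squarely between the fingers above the nest: (180,140) in the left crop and (570,130) in the right. I'll lower it and release.

```bash
python3 - <<'E'
from bench import *
from h import *
s=state();p=np.array(s["ee_pos"]);q=s["ee_rot"];z=Rn.from_quat([*q[1:],q[0]]).as_matrix()[:,2]
Tz=.0305+.011*np.cos(np.radians(4))
t=jig([-.001,0,.0305])-.011*z
t[2]=Tz; move_l(t,.05); hold(.3)
s=state();print(np.round(s["ee_pos"]-t,4),np.round(s["ft_force"],1),s["finger_gap"])
gripper_open(); s=state();print(s["finger_gap"],np.round(s["ft_force"],1),np.round(s["ee_pos"]-t,4))
move_l(t-z*.10,.2); s=state();print(s["time"],np.round(s["ft_force"],1))
move_to([.47,.10,.25],down(np.radians(78.5)));hold(.2)
save(get_image("wrist"),"w2");save(get_image("scene"),"s2");save(get_image("side"),"d2")
for f in("w2","s2","d2"):
    P=cloud(load(f+".npz"))
    for n,c,R,lo,hi in(("blank",J0[:2],.055,.0445,.053),("cover",(.443,.1207),.062,.012,.023),("handle",(.443,.1207),.05,.03,.08)):
        q=P[(P[...,2]>lo)&(P[...,2]<hi)&(np.hypot(P[...,0]-c[0],P[...,1]-c[1])<R)]
        if len(q)<20: continue
        r=cv2.minAreaRect(q[:,:2].astype(np.float32)*1000);print(f,n,len(q),np.round(r[0],1),np.round(r[1],1),round(r[2],1),np.percentile(q[:,2],[5,50,95]).round(4))
a=cv2.imread("pics/s2.png")[150:250,210:320];b=cv2.imread("pics/d2.png")[140:240,200:310]
cv2.imwrite("pics/c2.png",np.hstack([cv2.resize(x,(400,364),interpolation=cv2.INTER_CUBIC) for x in(a,b)]))
E
```

```text
[-0.0001 -0.     -0.0001] [ 0.2  0.7 -0.7] 0.029887555717574343
0.08805721864998535 [ 0.1  0.  -0.2] [-0. -0. -0.]
10.4917 [-0.1  0.5 -1. ]
w2 blank 1812 [608.7  44.7] [68.7 92.4] 3.4 [0.0465 0.0483 0.0498]
w2 cover 5775 [442.6 122.1] [88.  98.8] 78.5 [0.0183 0.0196 0.0211]
w2 handle 1221 [442.1 122.5] [21.5 59.3] 78.8 [0.0494 0.0531 0.0547]
s2 blank 454 [618.5  42.4] [90.  82.6] 76.9 [0.0457 0.0486 0.0509]
s2 cover 768 [443.9 121.2] [ 90.1 102.4] 78.8 [0.0158 0.0199 0.0222]
s2 handle 233 [443.7 119.6] [22.1 61.5] 78.1 [0.033  0.0522 0.0557]
d2 blank 327 [616.1  43.2] [95.7 77.8] 75.6 [0.0455 0.0494 0.0512]
d2 cover 668 [443.5 117.8] [ 91.3 100.6] 77.9 [0.0136 0.0203 0.0223]
d2 handle 358 [444.1 119.4] [26.7 60. ] 76.3 [0.0317 0.0465 0.0551]
```

View pics/c2.png

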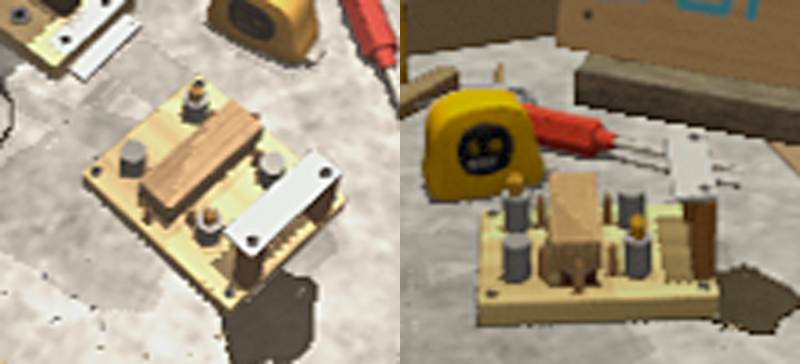

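The blank lies flat in the nest between all six pegs (top at 49 mm), at (200,160) in the left crop and (575,215) in the right. Now for the cover.

```bash
python3 - <<'E'
from bench import *
from h import *
H=[.4432,.1209];o=down(np.radians(78.5))
move_to(H+[.09],o);move_l(H+[.032],.1);hold(.2)
f0=np.array(state()["ft_force"]);close();s=state();print("gap",s["finger_gap"],s["finger_force"],np.round(s["ee_pos"],4),np.round(s["ft_force"]-f0,1))
move_l(H+[.032+.075],.15);hold(.2);s=state();print("lift",s["finger_gap"],np.round(s["ft_force"]-f0,1),s["time"])
if s["finger_gap"]<.018: raise SystemExit("missed")
move_to(jig([-.075,0,.075+.032]),down(JY+np.pi/2));hold(.2)
move_l(jig([-.065,0,.061+.032]),.1);hold(.3);s=state()
print(np.round(s["ee_pos"]-jig([-.065,0,.093]),4),s["time"],np.round(s["ft_force"],1))
for n in("scene","side","wrist"): save(get_image(n),n+"3")
for f in("scene3","side3","wrist3"):
    P=cloud(load(f+".npz"));c=jig([0,0,0])
    Q=(P-c)@np.array([[np.cos(JY),-np.sin(JY),0],[np.sin(JY),np.cos(JY),0],[0,0,1]])
    q=Q[(Q[...,0]>-.14)&(Q[...,0]<.02)&(abs(Q[...,1])<.06)&(Q[...,2]>.0635)&(Q[...,2]<.086)]*1000
    if len(q)<20: print(f,"none");continue
    t=q[q[:,2]<72];pl=q[q[:,2]>76]
    for m,a in(("tongue",t),("plate",pl)):
        if len(a)>20: print(f,m,len(a),np.percentile(a,[1,50,99],axis=0).round(1).tolist())
a=cv2.imread("pics/scene3.png")[130:250,200:320];b=cv2.imread("pics/side3.png")[130:250,180:300]
cv2.imwrite("pics/c3.png",np.hstack([cv2.resize(x,(400,400),interpolation=cv2.INTER_CUBIC) for x in(a,b)]))
E
```

```text
gap 0.021707225676564024 29.999991059303284 [0.4432 0.121  0.032 ] [-0.2  0.7 -0.4]
lift 0.02159466256635786 [-1.   0.8 -3.5] 15.725
[0.0001 0.0001 0.0004] 17.0833 [ 0.2 -0.1 -3.6]
scene3 tongue 236 [[-100.7, -44.9, 63.8], [-9.4, -7.8, 67.2], [1.4, 40.0, 71.6]]
scene3 plate 657 [[-84.5, -44.5, 76.8], [-36.6, -13.5, 81.4], [-14.4, 43.0, 84.7]]
side3 tongue 267 [[-113.6, -47.4, 63.6], [-34.0, -43.1, 67.8], [1.6, 29.5, 71.8]]
side3 plate 666 [[-113.4, -47.4, 76.4], [-63.2, -23.7, 81.9], [-14.7, 40.1, 85.2]]
wrist3 tongue 490 [[-116.1, -43.3, 63.5], [-115.9, 0.1, 67.1], [-115.6, 43.0, 71.9]]
wrist3 plate 15825 [[-115.9, -43.6, 78.4], [-93.2, -0.4, 80.8], [-40.8, 43.2, 82.9]]
```

View pics/c3.png

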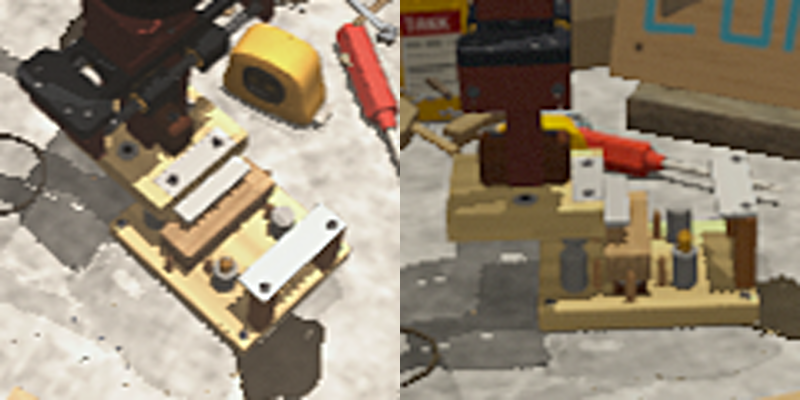

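The cover is held level in front of the jig. Its tongue end measures +1.5 mm in the jig frame (+1 expected), and y is centred. In the left crop the tongue is at (212,190) and the lip at (293,252). Now I'll slide it in and lower it.

```bash
python3 - <<'E'
from bench import *
from h import *
f0=np.array(state()["ft_force"])
c,s_=np.cos(JY),np.sin(JY)
def rep(m):
    s=state();d=np.array(s["ee_pos"])-J0;f=np.array(s["ft_force"])-f0
    print(m,"x,y,z",np.round([1e3*(c*d[0]+s_*d[1]),1e3*(-s_*d[0]+c*d[1]),1e3*d[2]-32],1),"F",np.round([c*f[0]+s_*f[1],-s_*f[0]+c*f[1],f[2]],1),"t",s["time"],"gap",round(s["finger_gap"],4))
    return f
X=-.0003
for x in(-.03,-.008,X):
    move_l(jig([x,0,.093]),.08);hold(.1);f=rep("slide")
    if np.hypot(f[0],f[1])>8: raise SystemExit("blocked")
for h in(.058,.055,.052,.0495):
    move_l(jig([X,0,h+.032]),.04);hold(.15);f=rep("down")
    if np.linalg.norm(f)>10: raise SystemExit("contact")
E
```

```text
slide x,y,z [-30.4   0.   60.9] F [-0.1 -0.5 -0.3] t 17.925 gap 0.022
slide x,y,z [-8.4  0.  60.9] F [0.4 0.2 1.3] t 18.45 gap 0.0218
slide x,y,z [-0.6  0.  61. ] F [-0.6 -0.7  0.4] t 18.8 gap 0.0217
down x,y,z [-0.3 -0.  58. ] F [-0.2 -0.6  1.4] t 19.2 gap 0.0216
down x,y,z [-0.3 -0.  54.9] F [ 0.1 -1.4  1.4] t 19.6 gap 0.022
down x,y,z [-0.3 -0.  52. ] F [-0.2 -0.6  0.6] t 20.0 gap 0.0221
down x,y,z [-0.3 -0.  49.5] F [0.2 0.2 0.8] t 20.4 gap 0.0218
```

The pins entered the holes with no resistance. Now I'll press it home.

```bash
python3 - <<'E'
from bench import *
from h import *
X=-.0003;b=-3.5
for h in(.0485,.047,.045,.044,.0433,.0428,.0423,.0418,.0413,.0408):
    move_l(jig([X,0,h+.032]),.03);hold(.2);s=state();fz=s["ft_force"][2]-b
    print(h,"z",round(1e3*s["ee_pos"][2]-32,2),"F",np.round(s["ft_force"],1),"push",round(fz+0,1),"gap",round(s["finger_gap"],4),s["time"])
    if fz>25: break
E
```

```text
0.0485 z 49.08 F [-0.5  0.4  1.7] push 5.2 gap 0.0217 20.85
0.047 z 48.06 F [-2.1  0.1  4.8] push 8.3 gap 0.0216 21.3
0.045 z 46.53 F [-2.2 -0.6  7.3] push 10.8 gap 0.0218 21.75
0.044 z 45.76 F [-3.  -0.6  8.6] push 12.1 gap 0.0217 22.2
0.0433 z 45.22 F [-3.5 -0.6  8.3] push 11.8 gap 0.0213 22.65
0.0428 z 44.86 F [-3.4  0.   8.8] push 12.3 gap 0.0216 23.1
0.0423 z 44.49 F [-3.8 -1.1  9.2] push 12.7 gap 0.0215 23.55
0.0418 z 44.09 F [-3.6 -0.4  9.8] push 13.3 gap 0.0216 24.0
0.0413 z 43.72 F [-3.2 -0.9 10.5] push 14.0 gap 0.0215 24.45
0.0408 z 43.33 F [-4.5 -1.9 10.5] push 14.0 gap 0.0218 24.9
```

```bash
python3 - <<'E'
from bench import *
from h import *
X=-.0003
for h in(.0403,.0397,.039,.0383,.0376,.0369):
    t=jig([X,0,h+.032]);move_l(t,.03);hold(.25);s=state()
    print(h,"z",round(1e3*s["ee_pos"][2]-32,2),"dxy",np.round(1e3*(np.array(s["ee_pos"])-t)[:2],2),"F",np.round(s["ft_force"],1),"M",np.round(s["moment"],2),"gap",round(s["finger_gap"],4),s["time"])
    if s["ft_force"][2]>21: break
hold(.5);s=state();print(round(1e3*s["ee_pos"][2]-32,2),np.round(s["ft_force"],1))
for n in("scene","side"): save(get_image(n),n+"4")
for f in("scene4","side4"):
    P=cloud(load(f+".npz"));Q=(P-J0)@np.array([[np.cos(JY),-np.sin(JY),0],[np.sin(JY),np.cos(JY),0],[0,0,1]])*1000
    for m,(a,b,lo,hi) in dict(plate=(-52,52,56,69),tongue=(51.5,56,44,56)).items():
        q=Q[(Q[...,0]>a)&(Q[...,0]<b)&(abs(Q[...,1])<46)&(Q[...,2]>lo)&(Q[...,2]<hi)]
        if len(q)>10: print(f,m,len(q),np.percentile(q,[2,50,98],axis=0).round(1).tolist())
    q=Q[(abs(Q[...,0])<52)&(abs(Q[...,1])<46)&(abs(Q[...,2]-63)<5)]
    if len(q)>50:
        A=np.c_[q[:,:2],np.ones(len(q))];print("plane",np.linalg.lstsq(A,q[:,2],rcond=None)[0].round(4))
a=cv2.imread("pics/scene4.png")[130:250,200:320];b=cv2.imread("pics/side4.png")[130:250,180:300]
cv2.imwrite("pics/c4.png",np.hstack([cv2.resize(x,(400,400),interpolation=cv2.INTER_CUBIC) for x in(a,b)]))
E
```

```text
0.0403 z 43.02 dxy [ 0.35 -0.01] F [-4.1  0.7 11.9] M [-0.08  1.   -0.02] gap 0.0215 25.4
0.0397 z 43.0 dxy [ 0.37 -0.01] F [-6.1 -0.6 13.8] M [-0.03  1.28 -0.03] gap 0.0218 25.9
0.039 z 43.01 dxy [ 0.39 -0.01] F [-8.5 -0.3 17.3] M [-0.06  1.47 -0.04] gap 0.0217 26.4
0.0383 z 42.98 dxy [ 0.4  -0.01] F [-9.5  0.  19.6] M [-0.09  1.76  0.  ] gap 0.0218 26.9
0.0376 z 42.99 dxy [ 0.42 -0.01] F [-10.4  -0.8  23. ] M [-0.1   2.03 -0.04] gap 0.0223 27.4
42.97 [-10.6   0.6  22.3]
scene4 plate 634 [[-4.8, -44.4, 57.6], [30.3, -11.9, 62.8], [50.1, 41.7, 66.5]]
plane [-9.50000e-03  1.40000e-03  6.31554e+01]
side4 plate 702 [[-47.2, -45.5, 56.7], [0.5, -22.9, 63.6], [49.2, 39.2, 67.5]]
side4 tongue 22 [[53.2, -32.9, 46.8], [54.4, -7.7, 49.0], [55.9, 26.0, 50.4]]
plane [4.00000e-03 1.99000e-02 6.37211e+01]
```

View pics/c4.png

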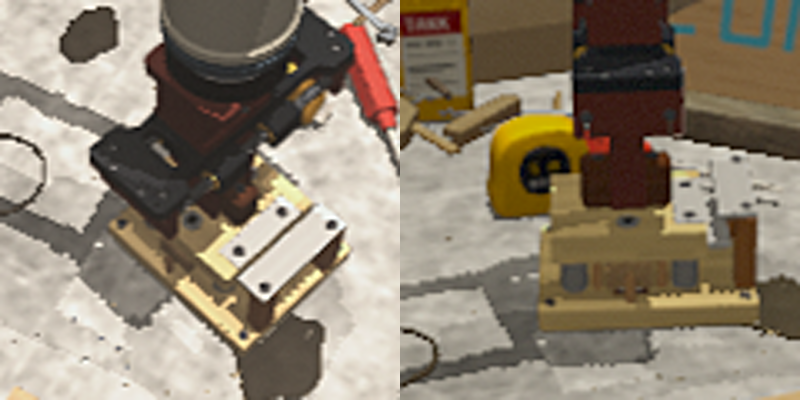

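The cover sits level on its stops: underside at 43.0 mm by the arm (hard plateau, about 22 N push), plate top at about 63 mm in both views, and the tongue under the lip (left crop, about (293,245)). Handing in while still pressing.

```bash
python3 -c "
from bench import *
print(job_done())"
```

```text
the job is handed in; nothing more can be done
None
```

The blank lies flat in the nest and the cover is on both pins, its tongue under the lip. I handed the job in at about 28 s, still gripping the cover and pressing it onto its stops with about 22 N; no verdict came back.

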